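# Close up the spray-gun washing box

## Robot

A 6-joint arm with a two-finger parallel gripper is mounted at the origin on the work surface. World frame = base frame: x ahead of the robot, y to its left, z up, the work surface at z = 0. Lengths are in m, angles in rad, forces in N, time in s.
With the tool pointing down it reaches from about 0.25 to 0.725 m from the base axis. Payload 4 kg.
Tool frame: the origin (TCP) lies midway between the tips of the shut fingers; the grasp point (between the pads) lies 19 mm behind it; z points along the fingers, y is the line along which they close (so a half turn about z gives the same grasp; the last joint's range is limited). The gripper opens to 85 mm and grips with 20 to 120 N. Pads are 22 mm wide; open, the fingers measure 114 mm over their backs; the gripper's body (76 mm by 85 mm) begins 54 mm behind the grasp point. The pads swing forward as they close: fully open they stand 13 mm farther back than shut.
Start: joints at [1.28, 0.241, 0.005, 1.335, 0, 1.571], TCP at [0.143, 0.479, 0.231] pointing down, gripper open.
Joint ranges: [-2.72, 2.72], [-1.05, 1.87], [-1.09, 1.28], [-1.99, 2.15], [-1.42, 1.44], [-3.14, 3.14]. Speed limits (rad/s): [2.79, 2.79, 3.14, 3.14, 3.14, 3.14].

## Interface

Orientations are given as a unit quaternion [x, y, z, w].
In Python, from workcell import get_obs, camera, job_done, silhouettes gives the robot as it stands. The module is installed in compiled form; this text tells all that it offers.
- The arm moves only by the tool drive_tool, never from a script. Its argument "increments" is a list of rows, each a list of 3 entries, a list of its own where there are three numbers: the shift along the world's x, y, z in mm, then the turn, a rotation vector about the world's x, y, z in degrees, then the opening, from 0 (shut) to 1 (fully open). A call has 1 to 8 rows; each row shifts and turns the commanded pose from where the row before left it; what a row does not reach is not made up. A row lasts 1/12 s, in which the tool goes at most 41.7 mm and 7.16 degrees, less where a joint would pass 70% of its speed; a pose out of reach is approached as far as the arm can. A call is refused whole if a number of a shift passes 41.7 or a number of a turn 7.16, either way. A call with a gripper value outside its range is refused whole. The fingers move at their own pace and stop on an object; the grip force is fixed at half the most. Time passes only in rows, so rows that do not move let the fingers close. It gives the time, the measured TCP pose, the force, the opening and the grip force at its end, in the units of the state.
- get_obs(): the state, without advancing time (a new reading comes with each control period).
- camera(name): name is "side" or "top"; returns a dict with "image" (420x560x3 uint8, red, green, blue), "K" (3x3 intrinsics, pixels), "k1" (the pictures are not rectified: a ray, as slopes to the right and down, at radius r is drawn at 1 + k1 r^2 times it, then the intrinsics apply), "view" (4x4, takes a point from world to camera coordinates). Camera axes: x right, y down, z forward; pixel columns grow to the right and rows downward; lengths in m; the calibration is good to about 2 mm. A picture is of the moment at which its call begins. There is no depth.
- job_done(): hands the job in; it is judged then, once.
Trained networks look in a picture, given as the dict that the camera call returned (one of the last four; its "shot" number tells which), for a name from the list of things; names that differ only in an ending like _2 or _b are one class to them, and where a whole thing is asked for, a point or a joint stands for the part that bears it (a point fixed in the world has none). Each returns a list of dicts, best first, with "conf" (0 to 1); they miss things now and then, are a little off and sometimes report something else, mostly with a low value. They report only what shows in the picture. A call takes as long as a camera call.
- silhouettes(query, picture): "region" (420x560 bool, what is visible of it) and "bbox" ([left, top, right, bottom] in pixels, round what is visible of it).
The state is a dict: "clock": time; "joint_pos": joint angles; "joint_vel": joint speeds; "tau": joint torques, N m; "eef_pos": TCP position; "tool_rot": TCP orientation; "ft_force": force on the tool from outside, world axes, zero at the start; "ft_torque": the same for the moment, N m; "grip_width": finger opening in m; "grasp_force": force on a finger pad.
Only numpy, scipy, OpenCV 4.12 (cv2) and the standard library are available. Lean on these libraries where they do the work, as an engineer would, in place of code of your own. Each camera call takes 0.05 s, during which the arm holds its last target. There are 200 camera calls.

## Task

Close up the spray-gun washing box: take its folded-back steel flap by the bar handle, swing it over and lower it gently all the way down onto the box's rim, without letting it drop. Then slide the cover of the front tray along its track, to the right as the robot sees it and over the tongue of the closed flap, until it is fully home against the end frame. Leave the gun parts in the box and the other things on the bench alone.

Things in the scene. Friction and masses are not known exactly. Their poses are not given: they have to be found in the camera images.
- washer: Grey steel washing box, fixed. Origin: on the bench under mid-hinge of the flap. Axes: x away from the robot (along the hinge), y to its left, z up; yaw varies. Walls 100 mm high; spans x -190..95, y -164..164 mm. Open basin x -95..91, y -153..-3; closed deck y 0..157 with two posts (x +-60, y 83, 160 mm high) on which the open flap leans; front tray x -186..-99, under the sliding cover.
- flap_hinge (a point): Middle of the flap's hinge line, on the box, 108 mm above the bench; the hinge line runs along the box's x axis.
- flap (a joint): Flap angle, rad: 0 = level on the basin's rim (closed, towards box -y), pi/2 = upright, 2.5 = leaning back on the posts over the deck (start). Swings freely with slight friction: it falls to one side or the other when let go. About 0.5 kg, under 4 N at the bar.
- flap_bar (a point): Centre of the flap's bar handle: round steel, 12 mm thick, 108 mm free between its side arms, parallel to the hinge. In one plane with hinge and flap plate (180 mm along the hinge, 5 thick, ends 148 from the hinge; 36 mm free between plate and bar). At angle a: box x 0, y -190 cos(a), height 108 + 190 sin(a) mm. Can be pinched across from straight above at any angle; turns in the fingers.
- cover (a joint): Travel of the front tray's sliding cover, m: 0 = closed, home against the end frame at the box's -y end, over the flap's tongue; grows towards box +y, to 0.15. Starts at 0.105 to 0.15. About 2 N of friction, light damping; stays where it is left.
- cover_grip (a point): Point in the black block handle on the sliding cover, 143 mm above the bench, 8 mm below the block's top. Block: 50 mm along box x, 16 along box y, stands 34 above the cover's flat aluminium plate (86 x 150 mm, top at 117 mm). Closed: at box x -143, y -80 mm; moves along box y with the cover.
- gun: Spray gun lying in the basin, about 125 x 110 x 38 mm, steel. Leave it there. Origin under its middle.
- cap: Brass air cap, 40 mm across, 24 mm high, in the front tray. Leave it there. Origin under its centre.
- can: Paint can, 100 mm diameter, 120 mm high, on the bench. Origin under its centre. Bystander.
- guncup: White paint cup of a gun, closed, 88 mm diameter, about 128 mm high, on the bench. Origin under its centre. Bystander.
- pliers: Pliers lying on the bench, about 160 mm long, 12 mm high. Bystander.
- brush: Paint brush lying on the bench. Bystander.
- tape: Roll of masking tape lying on the bench, 100 mm diameter, 25 mm high. Bystander.

How it is judged:
On the way, in this order (a step that is already met when the one before it is completed fails the run):
1. the flap is down on the rim (value of joint flap below 0.03 rad), for 0.2 s.
2. after that, the cover is home against the end frame (value of joint cover below 0.004 m), for 0.2 s.
At the end, for the whole second after the job is handed in: The flap lies on the rim (within 0.03 rad) and the cover is home against the end frame (within 4 mm); both are at rest (value of joint flap below 0.03 rad and value of joint cover below 0.004 m and velocity of joint flap between -0.1 and 0.1 rad/s and velocity of joint cover between -0.02 and 0.02 m/s); the robot touches nothing.
It fails at once if the flap drops onto the rim (faster than 1.0 rad/s, about 0.19 m/s at the bar, between 0.12 and 0.03 rad above it) (value of joint flap between 0.03 and 0.12 rad and velocity of joint flap below -1 rad/s).
It fails at once if a gun part in the box or another thing on the bench is moved by more than 30 mm (distance of any of gun, cap, can, guncup, pliers, brush, tape from where it was at the start of the episode above 0.03 m).
It also fails if it takes over 53 s, if anything falls off the work surface, if the arm or the gripper's body presses on something with over 40 N, if the wrist force passes 120 N, or if a joint passes its speed limit or range.

## Working session

There is one attempt and no reset: what is moved stays moved. The work goes in short steps, Python scripts to look and compute and a tool call to move; the robot and the scene stay as the last step left them, time stands still between calls to the robot, and variables do not carry over. Pictures are saved under pics/ and viewed, at most 10 in all, crops included, and the job is handed in when it is done.

Besides the shell and the picture viewer there is one more tool, called in YAML: its name, and indented under it one key for each argument. drive_tool: Moves the arm, as the interface text tells. Its arguments: {"type":"object","properties":{"increments":{"type":"array"}},"required":["increments"]}

```bash
mkdir -p pics; cat > h.py <<'E'
import numpy as np, cv2
from workcell import get_obs, camera, job_done, silhouettes
def undist(c,uv):
    uv=np.atleast_2d(np.array(uv,float)); K=c["K"]
    p=np.c_[(uv[:,0]-K[0,2])/K[0,0],(uv[:,1]-K[1,2])/K[1,1]]
    q=p.copy()
    for _ in range(20): q=p/(1+c["k1"]*(q**2).sum(1,keepdims=True))
    return q
def onplane(c,uv,z):
    q=undist(c,uv); V=np.array(c["view"]); R,t=V[:3,:3],V[:3,3]
    o=-R.T@t; d=np.c_[q,np.ones(len(q))]@R
    return o+d*((z-o[2])/d[:,2])[:,None]
def proj(c,P):
    P=np.atleast_2d(P); V=np.array(c["view"]); X=P@V[:3,:3].T+V[:3,3]
    q=X[:,:2]/X[:,2:]; q=q*(1+c["k1"]*(q**2).sum(1,keepdims=True))
    K=c["K"]; return np.c_[q[:,0]*K[0,0]+K[0,2],q[:,1]*K[1,1]+K[1,2]]
E
python3 - <<'E'
from h import *
o=get_obs(); print(o["clock"],o["eef_pos"],o["tool_rot"],o["grip_width"])
for n in ["top","side"]:
    c=camera(n); cv2.imwrite(f"pics/{n}0.png",c["image"][:,:,::-1])
    print(n,c["K"].tolist(),c["k1"],np.round(c["view"],3).tolist())
    for q in ["washer","flap","flap_bar","cover","cover_grip","can","guncup","tape"]:
        for r in silhouettes(q,c)[:2]:
            ys,xs=np.nonzero(r["region"]); print(q,round(r["conf"],2),r["bbox"],xs.mean().round(1),ys.mean().round(1),len(xs))
E
```

```text
0.0 [0.14316556 0.47836139 0.23038115] [ 1.44897173e-01  9.89446113e-01 -1.08244280e-03 -1.62858228e-04] 0.08530372845586767
top [[414.99139626618165, 0.0, 282.12230458303975], [0.0, 414.99139626618165, 212.88604531891542], [0.0, 0.0, 1.0]] -0.05355275407343605 [[0.012, -1.0, -0.006, 0.009], [-0.997, -0.011, -0.081, 0.499], [0.08, 0.007, -0.997, 1.16], [0.0, 0.0, 0.0, 1.0]]
washer 0.7 [198.4, 124.2, 334.7, 251.4] 264.8 190.0 12477
flap 0.78 [200.5, 125.8, 278.1, 213.5] 240.8 166.9 4231
flap 0.74 [208.2, 202.8, 266.7, 240.6] 239.2 223.1 1663
flap_bar 0.71 [203.3, 127.5, 276.8, 212.4] 241.7 166.9 4112
cover 0.76 [212.0, 201.0, 265.9, 241.7] 239.5 222.7 1762
cover_grip 0.92 [207.0, 202.3, 270.6, 245.3] 239.7 222.7 1762
cover_grip 0.73 [201.7, 129.2, 275.0, 214.0] 242.0 167.2 4002
can 0.79 [91.3, 173.0, 140.2, 211.8] 115.5 194.2 1613
guncup 0.65 [430.4, 181.8, 468.6, 214.8] 448.9 199.5 1056
tape 0.88 [417.5, 136.3, 454.0, 172.1] 436.9 154.6 556
side [[453.99237323973773, 0.0, 284.5299447239817], [0.0, 453.99237323973773, 206.68084945800635], [0.0, 0.0, 1.0]] -0.1427386245596067 [[0.907, -0.421, -0.008, -0.422], [-0.3, -0.63, -0.716, 0.221], [0.297, 0.652, -0.698, 1.166], [0.0, 0.0, 0.0, 1.0]]
washer 0.64 [241.1, 117.6, 372.1, 264.9] 305.1 195.7 11448
flap 0.75 [272.7, 119.6, 349.1, 186.6] 310.1 156.0 3398
flap 0.74 [416.2, 300.8, 459.3, 341.6] 437.5 320.8 801
flap_bar 0.83 [270.3, 116.9, 349.7, 189.3] 310.0 156.1 3338
cover 0.59 [248.2, 160.9, 290.6, 196.3] 266.6 180.1 976
cover_grip 0.56 [248.0, 159.1, 290.9, 199.3] 266.2 179.9 1061
cover_grip 0.3 [374.0, 318.4, 419.2, 368.7] 398.5 340.7 1725
can 0.82 [231.7, 104.1, 262.2, 146.4] 247.0 125.3 1130
guncup 0.88 [375.6, 314.6, 419.6, 366.4] 398.7 340.4 1680
guncup 0.18 [418.1, 301.6, 458.6, 342.9] 437.9 321.5 833
tape 0.71 [415.8, 300.3, 461.2, 342.8] 437.0 322.2 872
```

```bash
python3 - <<'E'
import cv2
a=cv2.imread("pics/top0.png")[100:280,70:490]; cv2.imwrite("pics/c1.png",cv2.resize(a[10:160,100:300],None,fx=4,fy=4,interpolation=cv2.INTER_CUBIC))
b=cv2.imread("pics/side0.png")[100:280,220:400]; cv2.imwrite("pics/c2.png",cv2.resize(b[:150],None,fx=4,fy=4,interpolation=cv2.INTER_CUBIC))
E
```

```text
(no output)
```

View pics/c1.png

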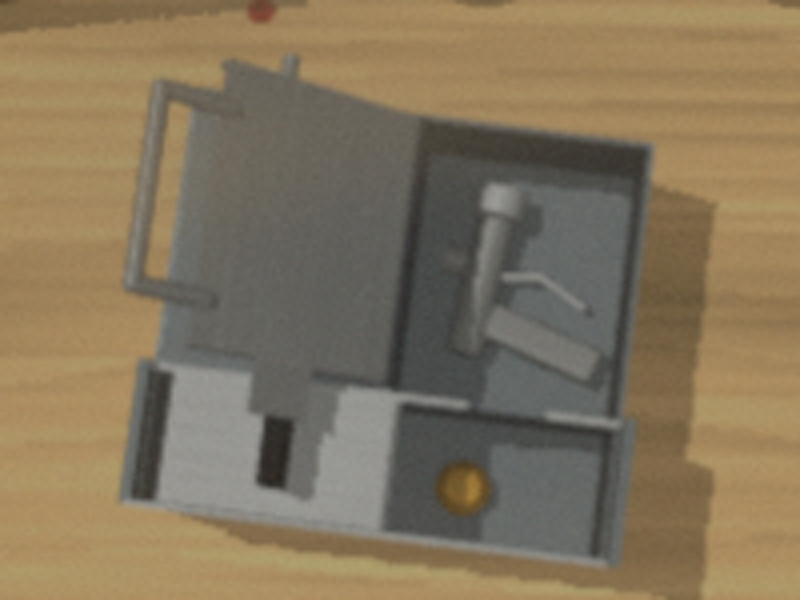

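View pics/c2.png

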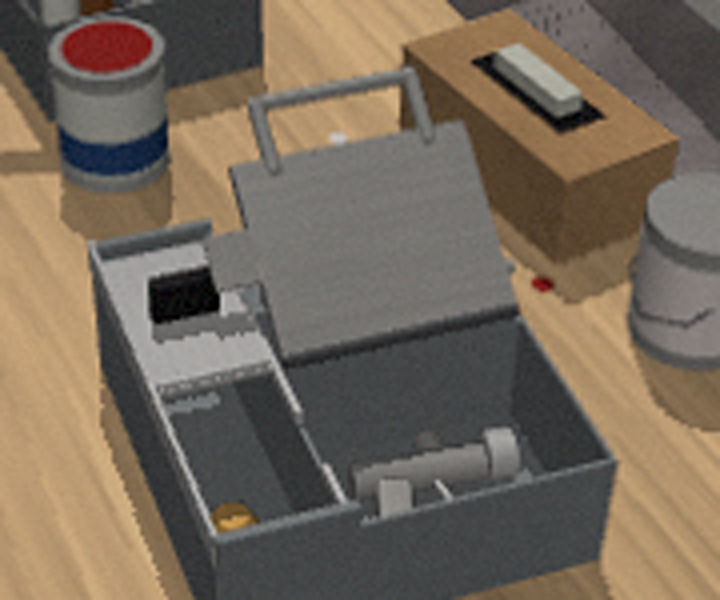

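View pics/top0.png

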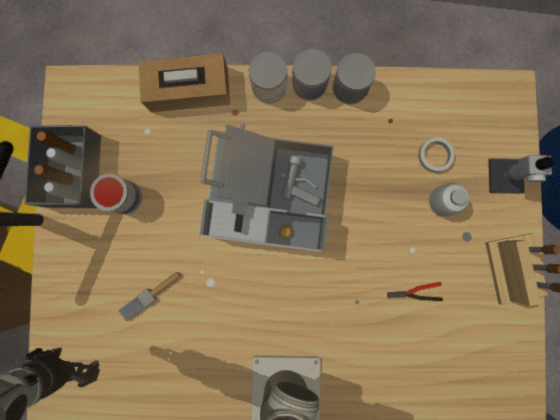

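The top view shows the box at about (198..335, 124..251). The flap is leaning left, with its bar between about (210,131) and (202,182). The black block is at about (238,222). The can and cup are well clear of it, and the gripper is at the lower left. Next I'll fit the box pose to these corners.

```bash
python3 - <<'E'
from h import *
from scipy.optimize import least_squares
ct=camera("top"); cs=camera("side")
f=lambda p,o:(np.array(p,float)+.5)/4-.5+o
T=f([(122,500),(615,565),(652,146),(160,83),(130,288),(275,422)],np.array([170,110]))
T[5]=f((275,452),np.array([170,110]))
S=f([(92,243),(215,545),(612,462),(253,103),(412,72),(183,283)],np.array([220,100]))
def world(p,L):
    c,s=np.cos(p[2]),np.sin(p[2]); L=np.array(L)/1000
    return np.c_[p[0]+c*L[:,0]-s*L[:,1],p[1]+s*L[:,0]+c*L[:,1],L[:,2]]
def pts(p,top):
    y=190*np.sin(2.5-np.pi/2); z=108+190*np.cos(2.5-np.pi/2); d=p[3]*1000
    e=[(60,y,z),(-60,y,z)] if top else [(-60,y,z),(60,y,z)]
    return world(p,[(-190,164,100),(-190,-164,100),(95,-164,100)]+e+[(-143,-80+d,151 if top else 145)])
r=lambda p:np.r_[(proj(ct,pts(p,1))-T).ravel(),(proj(cs,pts(p,0))-S)[:5].ravel()]
o=least_squares(r,[.5,.05,-.1,.12],loss="soft_l1"); p=o.x
print(p,np.degrees(p[2])); print(np.round(r(p).reshape(-1,2),1).tolist())
np.save("p.npy",p)
for a in [2.5,2.2,1.9,1.57,1.2,.9,.6,.3,.1,0]: print(a,np.round(world(p,[(0,-190*np.cos(a),108+190*np.sin(a))])*1000))
print("hinge",world(p,[(0,0,108)]),"grip",world(p,[(-143,-80+p[3]*1000,143),(-143,-80,143)]))
print("s")
o=get_obs(); from scipy.spatial.transform import Rotation as R
print(np.round(R.from_quat(o["tool_rot"]).as_matrix(),3).tolist())
E
```

```text
[ 0.60075118  0.04816526 -0.1193373   0.13867973] -6.837523796143165
[[-1.2, 0.2], [-1.5, 0.2], [2.2, -0.5], [-1.0, 0.6], [-0.9, -1.8], [0.1, -1.4], [-1.0, 4.5], [-0.1, 6.2], [2.0, 1.5], [0.2, 0.3], [-1.0, 0.7]]
2.5 [[619. 199. 222.]]
2.2 [[614. 159. 262.]]
1.9 [[608. 109. 288.]]
1.57 [[601.  48. 298.]]
1.2 [[593. -20. 285.]]
0.9 [[587. -69. 257.]]
0.6 [[ 582. -108.  215.]]
0.3 [[ 579. -132.  164.]]
0.1 [[ 578. -140.  127.]]
0 [[ 578. -140.  108.]]
hinge [[0.60075118 0.04816526 0.108     ]] grip [[ 0.4657543   0.1234524   0.143     ]
 [ 0.44924389 -0.014241    0.143     ]]
s
[[-0.958, 0.287, -0.0], [0.287, 0.958, -0.0], [0.0, -0.0, -1.0]]
```

```bash
cat > fit.py <<'E'
from h import *
from scipy.optimize import least_squares
def world(p,L):
    c,s=np.cos(p[2]),np.sin(p[2]); L=np.array(L,float)/1000
    return np.c_[p[0]+c*L[:,0]-s*L[:,1],p[1]+s*L[:,0]+c*L[:,1],L[:,2]]
E
python3 - <<'E'
from fit import *
ct=camera("top"); cs=camera("side")
f=lambda p,o:(np.array(p,float)+.5)/4-.5+o
T=f([(122,500),(615,565),(652,146),(160,83),(130,288),(275,452)],np.array([170,110]))
S=f([(92,243),(215,545),(612,462),(253,103),(412,72)],np.array([220,100]))
def pts(p,top):
    y=190*np.sin(p[5]-np.pi/2); z=108+190*np.cos(p[5]-np.pi/2); d=p[3]*1000; h=p[4]*1000
    e=[(60,y,z),(-60,y,z)] if top else [(-60,y,z),(60,y,z)]
    return world(p,[(-190,164,h),(-190,-164,h),(95,-164,100)]+e+([(-143,-80+d,151)] if top else []))
r=lambda p:np.r_[(proj(ct,pts(p,1))-T).ravel(),(proj(cs,pts(p,0))-S).ravel(),(p[5]-2.5)*20]
o=least_squares(r,[.5,.05,-.1,.12,.1,2.5],loss="soft_l1"); p=o.x
print(p,np.degrees(p[2])); print(np.round(r(p)[:-1].reshape(-1,2),1).tolist())
np.save("p.npy",p)
for a in [p[5],2.5,2.2,1.9,1.57,1.2,.9,.6,.3,.1,0]: print(a,np.round(world(p,[(0,-190*np.cos(a),108+190*np.sin(a))])*1000))
print("grip",world(p,[(-143,-80+p[3]*1000,143),(-143,-80,143)]))
E
```

```text
[ 0.60021469  0.0486736  -0.11283527  0.13908214  0.12049429  2.46744358] -6.46498460577228
[[-2.6, 0.6], [-0.5, 0.2], [1.8, -0.7], [-0.2, 0.8], [0.2, -1.3], [0.1, -1.0], [-1.9, -0.5], [0.0, 1.0], [2.0, 1.2], [0.1, -0.4], [-1.1, -0.0]]
2.4674435758095035 [[617. 196. 227.]]
2.5 [[617. 200. 222.]]
2.2 [[613. 160. 262.]]
1.9 [[607. 110. 288.]]
1.57 [[600.  49. 298.]]
1.2 [[592. -20. 285.]]
0.9 [[587. -69. 257.]]
0.6 [[ 583. -107.  215.]]
0.3 [[ 580. -132.  164.]]
0.1 [[ 579. -139.  127.]]
0 [[ 579. -140.  108.]]
grip [[ 0.46477646  0.12348125  0.143     ]
 [ 0.44911637 -0.01471645  0.143     ]]
```

drive_tool:
  increments:
    - [[30, -18, 9], [0, 0, 1.3], 0.6]
    - [[30, -18, 9], [0, 0, 1.3], 0.6]
    - [[30, -18, 9], [0, 0, 1.3], 0.6]
    - [[30, -18, 9], [0, 0, 1.3], 0.6]
    - [[30, -18, 9], [0, 0, 1.3], 0.6]
    - [[30, -18, 9], [0, 0, 1.3], 0.6]
    - [[30, -18, 9], [0, 0, 1.3], 0.6]
    - [[30, -18, 9], [0, 0, 1.2], 0.6]

```text
clock: 1.77
eef_pos: [0.3846, 0.3339, 0.3039]
tool_rot: [0.055, 0.998, 0.0, 0.0]
ft_force: [0.4, 0.8, 0.5]
grip_width: 0.0511
grasp_force: 0.0
```

drive_tool:
  increments:
    - [[30, -17, 0], [0, 0, 0], 0.6]
    - [[30, -17, 0], [0, 0, 0], 0.6]
    - [[30, -17, 0], [0, 0, 0], 0.6]
    - [[30, -17, 0], [0, 0, 0], 0.6]
    - [[30, -17, 0], [0, 0, 0], 0.6]
    - [[30, -17, 0], [0, 0, 0], 0.6]
    - [[30, -17, 0], [0, 0, 0], 0.6]
    - [[24, -17, 0], [0, 0, 0], 0.6]

```text
clock: 2.43
eef_pos: [0.6192, 0.1977, 0.3027]
tool_rot: [0.056, 0.998, -0.0, 0.0]
ft_force: [0.7, 0.1, 0.5]
grip_width: 0.0514
grasp_force: 0.0
```

drive_tool:
  increments:
    - [[0, 0, -20], [0, 0, 0], 0.6]
    - [[0, 0, -20], [0, 0, 0], 0.6]
    - [[0, 0, -15], [0, 0, 0], 0.6]
    - [[0, 0, 0], [0, 0, 0], 0.6]

```text
clock: 2.77
eef_pos: [0.6158, 0.198, 0.2437]
tool_rot: [0.056, 0.998, -0.001, -0.004]
ft_force: [0.1, 1.0, -1.0]
grip_width: 0.0515
grasp_force: 0.0
```

```bash
python3 - <<'E'
from h import *
s=camera("side")["image"][85:205,240:400]; t=camera("top")["image"][110:230,180:340]
cv2.imwrite("pics/d1.png",np.vstack([cv2.resize(i,None,fx=2.5*1.0,fy=2.5,interpolation=cv2.INTER_CUBIC) for i in (s,t)])[:,:,::-1])
E
```

```text
(no output)
```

View pics/d1.png

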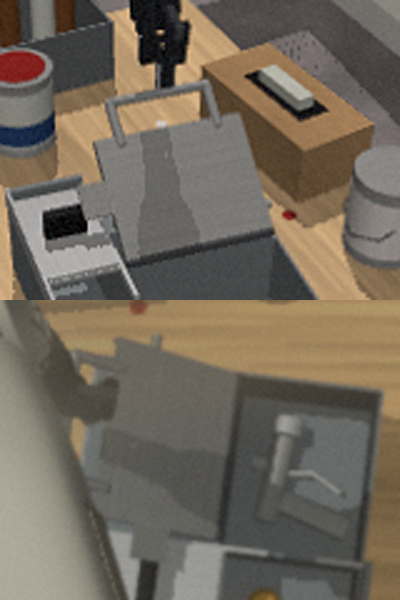

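```bash
python3 - <<'E'
from fit import *
c=camera("side"); p=np.load("p.npy"); o=get_obs(); e=o["eef_pos"]
print(e,o["clock"])
u=np.array([.113,.994,0])
f=lambda P:np.round((proj(c,P)-[240,85]+.5)*2.5).tolist()
print("bar",f(world(p,[(-60,152,222),(0,152,222),(60,152,222)])),"tips",f([e+[0,0,.006]+.03*u,e+[0,0,.006]-.03*u]))
im=cv2.resize(c["image"][95:145,275:345],None,fx=8,fy=8,interpolation=cv2.INTER_CUBIC)
cv2.imwrite("pics/d2.png",im[:,:,::-1])
E
```

```text
[0.61756631 0.19918223 0.24917317] 2.9167
bar [[108.0, 103.0], [156.0, 94.0], [204.0, 84.0]] tips [[148.0, 57.0], [166.0, 83.0]]
```

View pics/d2.png

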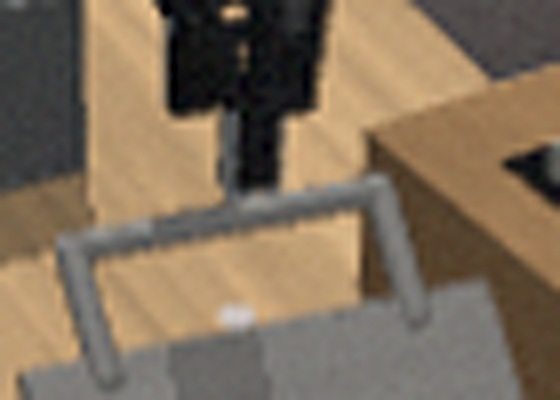

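The front finger's tip is at pixel (307,119), just above the bar centre at (303,122). Both match the model to about 1 px, so I'll descend and grip.

drive_tool:
  increments:
    - [[0, 0, -12], [0, 0, 0], 0.6]
    - [[0, 0, -12], [0, 0, 0], 0.6]
    - [[0, 0, -12], [0, 0, 0], 0.6]
    - [[0, 0, -6], [0, 0, 0], 0.6]
    - [[0, 0, 0], [0, 0, 0], 0.6]
    - [[0, 0, 0], [0, 0, 0], 0.6]

```text
clock: 3.42
eef_pos: [0.6176, 0.1993, 0.2074]
tool_rot: [0.055, 0.998, 0.0, 0.001]
ft_force: [-0.0, -0.1, 0.7]
grip_width: 0.0513
grasp_force: 0.0
```

drive_tool:
  increments:
    - [[0, 0, 0], [0, 0, 0], 0.3]
    - [[0, 0, 0], [0, 0, 0], 0]
    - [[0, 0, 0], [0, 0, 0], 0]
    - [[0, 0, 0], [0, 0, 0], 0]
    - [[0, 0, 0], [0, 0, 0], 0]
    - [[0, 0, 0], [0, 0, 0], 0]

```text
clock: 3.92
eef_pos: [0.6177, 0.198, 0.2074]
tool_rot: [0.056, 0.998, -0.001, 0.001]
ft_force: [-1.2, -5.1, 5.5]
grip_width: 0.0094
grasp_force: 58.8
```

```bash
python3 - <<'E'
import numpy as np
a=np.r_[np.linspace(2.5,2.3,5),np.linspace(2.22,0.3,25)[0:],np.linspace(.26,0.0,8)]
u=np.array([.1126,.9936])
P=np.c_[np.outer(-190*np.cos(a),u),190*np.sin(a)]
R=np.round(P-P[0]).astype(int); D=np.diff(R,axis=0)
for i in range(0,len(D),8): print(np.round(a[i+1:i+9],2).tolist(), D[i:i+8].tolist(),(R[min(i+8,len(R)-1)]).tolist())
E
```

```text
[2.45, 2.4, 2.35, 2.3, 2.22, 2.14, 2.06, 1.98] [[-1, -6, 7], [0, -6, 8], [-1, -7, 6], [-1, -6, 7], [-1, -12, 10], [-2, -12, 8], [-1, -14, 8], [-2, -13, 7]] [-9, -76, 61]
[1.9, 1.82, 1.74, 1.66, 1.58, 1.5, 1.42, 1.34] [[-1, -14, 5], [-2, -15, 4], [-2, -14, 4], [-1, -15, 2], [-2, -16, 0], [-2, -15, 0], [-1, -15, -2], [-2, -14, -3]] [-22, -194, 71]
[1.26, 1.18, 1.1, 1.02, 0.94, 0.86, 0.78, 0.7] [[-2, -15, -4], [-1, -14, -5], [-2, -14, -6], [-1, -13, -8], [-2, -13, -8], [-1, -11, -10], [-1, -11, -10], [-2, -11, -11]] [-34, -296, 9]
[0.62, 0.54, 0.46, 0.38, 0.3, 0.26, 0.22, 0.19] [[-1, -9, -12], [0, -8, -13], [-1, -7, -13], [-1, -7, -14], [-1, -5, -15], [0, -2, -7], [0, -1, -7], [0, -2, -7]] [-38, -337, -79]
[0.15, 0.11, 0.07, 0.04, 0.0] [[0, -1, -7], [0, -1, -7], [0, -1, -7], [-1, 0, -7], [0, 0, -7]] [-39, -340, -114]
```

drive_tool:
  increments:
    - [[0, -5, 7], [0, 0, 0], 0]
    - [[-1, -6, 7], [0, 0, 0], 0]
    - [[0, 0, 0], [0, 0, 0], 0]
    - [[0, 0, 0], [0, 0, 0], 0]

```text
clock: 4.25
eef_pos: [0.6165, 0.1877, 0.2205]
tool_rot: [0.056, 0.998, 0.0, 0.0]
ft_force: [0.8, -0.8, -2.4]
grip_width: 0.01
grasp_force: 58.5
```

drive_tool:
  increments:
    - [[-1, -8, 7], [0, 0, 0], 0]
    - [[-1, -6, 7], [0, 0, 0], 0]
    - [[-1, -12, 10], [0, 0, 0], 0]
    - [[-2, -12, 8], [0, 0, 0], 0]
    - [[-1, -14, 8], [0, 0, 0], 0]
    - [[-2, -13, 7], [0, 0, 0], 0]

```text
clock: 4.75
eef_pos: [0.6091, 0.1238, 0.2697]
tool_rot: [0.055, 0.998, 0.002, 0.002]
ft_force: [4.3, 2.6, -1.6]
grip_width: 0.0093
grasp_force: 58.4
```

drive_tool:
  increments:
    - [[-1, -14, 5], [0, 0, 0], 0]
    - [[-2, -15, 4], [0, 0, 0], 0]
    - [[-2, -14, 4], [0, 0, 0], 0]
    - [[-1, -15, 2], [0, 0, 0], 0]
    - [[0, 0, 0], [0, 0, 0], 0]
    - [[0, 0, 0], [0, 0, 0], 0]

```text
clock: 5.25
eef_pos: [0.6021, 0.0634, 0.2857]
tool_rot: [0.056, 0.998, -0.0, 0.002]
ft_force: [-0.9, 0.8, 10.3]
grip_width: 0.0096
grasp_force: 62.5
```

drive_tool:
  increments:
    - [[-1, -8, 3], [0, 0, 0], 0]
    - [[-1, -8, 0], [0, 0, 0], 0]
    - [[0, 0, 0], [0, 0, 0], 0]
    - [[0, 0, 0], [0, 0, 0], 0]

```text
clock: 5.58
eef_pos: [0.6001, 0.0472, 0.2869]
tool_rot: [0.056, 0.998, -0.001, 0.001]
ft_force: [0.1, 1.2, 7.0]
grip_width: 0.0091
grasp_force: 61.5
```

drive_tool:
  increments:
    - [[-2, -15, 1], [0, 0, 0], 0]
    - [[-1, -15, -1], [0, 0, 0], 0]
    - [[-2, -14, -3], [0, 0, 0], 0]
    - [[-2, -15, -4], [0, 0, 0], 0]
    - [[-1, -14, -5], [0, 0, 0], 0]
    - [[0, 0, 0], [0, 0, 0], 0]
    - [[0, 0, 0], [0, 0, 0], 0]

```text
clock: 6.17
eef_pos: [0.5917, -0.0265, 0.2732]
tool_rot: [0.057, 0.998, -0.001, -0.001]
ft_force: [-1.5, -1.9, 4.8]
grip_width: 0.0093
grasp_force: 60.4
```

drive_tool:
  increments:
    - [[-2, -14, -6], [0, 0, 0], 0]
    - [[-1, -13, -8], [0, 0, 0], 0]
    - [[-2, -13, -8], [0, 0, 0], 0]
    - [[-1, -11, -10], [0, 0, 0], 0]
    - [[-1, -11, -10], [0, 0, 0], 0]
    - [[-2, -11, -11], [0, 0, 0], 0]
    - [[0, 0, 0], [0, 0, 0], 0]
    - [[0, 0, 0], [0, 0, 0], 0]

```text
clock: 6.83
eef_pos: [0.5832, -0.0985, 0.2186]
tool_rot: [0.056, 0.998, -0.001, -0.001]
ft_force: [2.3, -2.9, 0.3]
grip_width: 0.0097
grasp_force: 61.3
```

drive_tool:
  increments:
    - [[-1, -9, -12], [0, 0, 0], 0]
    - [[0, -8, -13], [0, 0, 0], 0]
    - [[-1, -7, -13], [0, 0, 0], 0]
    - [[-1, -7, -14], [0, 0, 0], 0]
    - [[-1, -5, -15], [0, 0, 0], 0]
    - [[0, 0, 0], [0, 0, 0], 0]
    - [[0, 0, 0], [0, 0, 0], 0]

```text
clock: 7.42
eef_pos: [0.5788, -0.1338, 0.1514]
tool_rot: [0.056, 0.998, -0.001, -0.001]
ft_force: [1.5, -2.2, -1.0]
grip_width: 0.009
grasp_force: 63.2
```

drive_tool:
  increments:
    - [[0, -2, -7], [0, 0, 0], 0]
    - [[0, -1, -7], [0, 0, 0], 0]
    - [[0, -2, -7], [0, 0, 0], 0]
    - [[0, -1, -7], [0, 0, 0], 0]
    - [[0, -1, -6], [0, 0, 0], 0]
    - [[0, 0, -5], [0, 0, 0], 0]
    - [[0, 0, -4], [0, 0, 0], 0]
    - [[0, 0, 0], [0, 0, 0], 0]

```text
clock: 8.08
eef_pos: [0.578, -0.1414, 0.1086]
tool_rot: [0.056, 0.998, -0.001, -0.002]
ft_force: [-2.0, -6.0, -0.6]
grip_width: 0.0098
grasp_force: 64.9
```

drive_tool:
  increments:
    - [[0, 0, -4], [0, 0, 0], 0]
    - [[0, 0, -4], [0, 0, 0], 0]
    - [[0, 0, -3], [0, 0, 0], 0]
    - [[0, 0, 0], [0, 0, 0], 0]
    - [[0, 0, 0], [0, 0, 0], 0]

```text
clock: 8.5
eef_pos: [0.578, -0.1419, 0.098]
tool_rot: [0.056, 0.998, -0.002, -0.001]
ft_force: [-1.0, -7.7, -1.5]
grip_width: 0.0094
grasp_force: 65.6
```

drive_tool:
  increments:
    - [[0, -2, -2], [0, 0, 0], 0]
    - [[0, 0, -2], [0, 0, 0], 0]
    - [[0, 0, 0], [0, 0, 0], 0]
    - [[0, 0, 0], [0, 0, 0], 0]

```text
clock: 8.83
eef_pos: [0.578, -0.142, 0.0944]
tool_rot: [0.056, 0.998, -0.0, -0.001]
ft_force: [-4.4, -2.7, -0.8]
grip_width: 0.0096
grasp_force: 65.7
```

drive_tool:
  increments:
    - [[0, 0, -2], [0, 0, 0], 0]
    - [[0, 0, -1], [0, 0, 0], 0]
    - [[0, 0, 0], [0, 0, 0], 0]
    - [[0, 0, 0], [0, 0, 0], 0]

```text
clock: 9.17
eef_pos: [0.5781, -0.142, 0.0942]
tool_rot: [0.056, 0.998, -0.0, -0.001]
ft_force: [-9.7, -2.3, 12.8]
grip_width: 0.0094
grasp_force: 67.3
```

drive_tool:
  increments:
    - [[0, 0, 1], [0, 0, 0], 0.2]
    - [[0, 0, 1], [0, 0, 0], 0.2]
    - [[0, 0, 0], [0, 0, 0], 0.2]
    - [[0, 0, 0], [0, 0, 0], 0.2]

```text
clock: 9.5
eef_pos: [0.5801, -0.1414, 0.0943]
tool_rot: [0.055, 0.998, 0.0, 0.001]
ft_force: [1.1, -0.2, -0.3]
grip_width: 0.0172
grasp_force: 0.0
```

drive_tool:
  increments:
    - [[0, 0, 4], [0, 0, 0], 0.2]
    - [[0, 0, 8], [0, 0, 0], 0.2]
    - [[0, 0, 20], [0, 0, 0], 0.2]
    - [[0, 0, 30], [0, 0, 0], 0.2]
    - [[0, 0, 30], [0, 0, 0], 0.4]
    - [[0, 0, 30], [0, 0, 0], 0.5]
    - [[0, 0, 0], [0, 0, 0], 0.5]

```text
clock: 10.08
eef_pos: [0.583, -0.1427, 0.2244]
tool_rot: [0.055, 0.998, -0.001, 0.007]
ft_force: [1.3, 1.1, 2.1]
grip_width: 0.0427
grasp_force: 0.0
```

```bash
python3 - <<'E'
from h import *
s=camera("side")["image"][85:285,220:400]; t=camera("top")["image"][110:270,180:360]
cv2.imwrite("pics/e1.png",np.hstack([cv2.resize(i,(400,444 if k==0 else 356),interpolation=cv2.INTER_CUBIC)[:356] if k else cv2.resize(i,(400,444),interpolation=cv2.INTER_CUBIC)[:356] for k,i in enumerate((s,t))])[:,:,::-1])
E
```

```text
(no output)
```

View pics/e1.png

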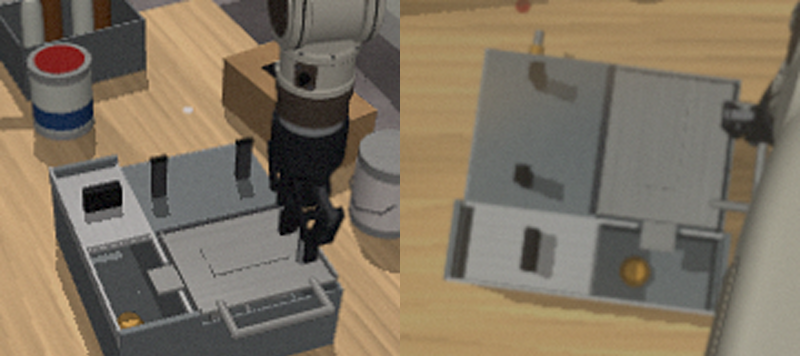

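The flap lies flat on the rim, with its tongue over the front tray. The block is at top pixel (239,222), so the cover hasn't moved. Next is the block.

drive_tool:
  increments:
    - [[-15, 33, 0], [0, 0, 0], 0.6]
    - [[-15, 33, 0], [0, 0, 0], 0.6]
    - [[-15, 33, 0], [0, 0, 0], 0.6]
    - [[-15, 33, 0], [0, 0, 0], 0.6]
    - [[-15, 33, 0], [0, 0, 0], 0.6]
    - [[-15, 33, 0], [0, 0, 0], 0.6]
    - [[-13, 33, 0], [0, 0, 0], 0.6]
    - [[-12, 34, 0], [0, 0, 0], 0.6]

```text
clock: 10.85
eef_pos: [0.4624, 0.1241, 0.2152]
tool_rot: [0.056, 0.998, -0.0, -0.001]
ft_force: [0.8, 0.6, 0.2]
grip_width: 0.0513
grasp_force: 0.0
```

drive_tool:
  increments:
    - [[0, 0, -20], [0, 0, 0], 0.6]
    - [[0, 0, -20], [0, 0, 0], 0.6]
    - [[0, 0, -10], [0, 0, 0], 0.6]
    - [[0, 0, 0], [0, 0, 0], 0.6]
    - [[0, 0, 0], [0, 0, 0], 0.6]

```text
clock: 11.27
eef_pos: [0.4632, 0.1228, 0.1651]
tool_rot: [0.055, 0.998, -0.001, -0.002]
ft_force: [-0.4, -0.2, -0.0]
grip_width: 0.0511
grasp_force: 0.0
```

```bash
python3 - <<'E'
from fit import *
c=camera("side"); p=np.load("p.npy"); o=get_obs(); e=o["eef_pos"]; print(e)
u=np.array([.113,.994,0]); O=[230,120]
f=lambda P:np.round((proj(c,P)-O+.5)*8).tolist()
d=p[3]*1000
print("blocktop",f(world(p,[(-143+a,-80+d+b,151) for a,b in ((-25,-8),(25,-8),(25,8),(-25,8))])),"tips",f([e+[0,0,.006]+.033*u,e+[0,0,.006]-.033*u]))
im=cv2.resize(c["image"][120:195,230:310],None,fx=8,fy=8,interpolation=cv2.INTER_CUBIC)
cv2.imwrite("pics/f1.png",im[:,:,::-1])
E
```

```text
[0.46410363 0.12292489 0.16606037]
blocktop [[224.0, 431.0], [361.0, 401.0], [347.0, 374.0], [212.0, 404.0]] tips [[256.0, 302.0], [311.0, 415.0]]
```

View pics/f1.png

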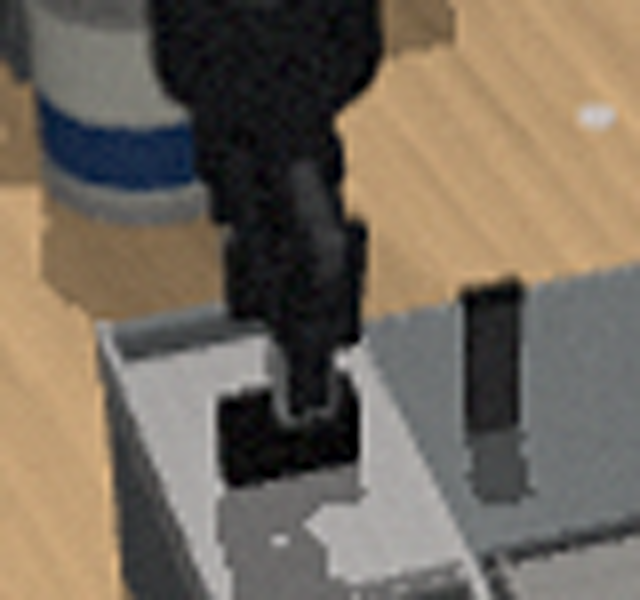

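The fingertip at crop (308,415) and the block at crop (218..358, 380..485) match the predictions. I'll descend around the block.

drive_tool:
  increments:
    - [[0, 0, -12], [0, 0, 0], 0.6]
    - [[0, 0, -12], [0, 0, 0], 0.6]
    - [[0, 0, -10], [0, 0, 0], 0.6]
    - [[0, 0, -3], [0, 0, 0], 0.6]
    - [[0, 0, 0], [0, 0, 0], 0.6]

```text
clock: 11.73
eef_pos: [0.4643, 0.1227, 0.1292]
tool_rot: [0.056, 0.998, -0.0, -0.0]
ft_force: [-0.8, -0.3, -0.1]
grip_width: 0.0511
grasp_force: 0.0
```

drive_tool:
  increments:
    - [[0, 0, 0], [0, 0, 0], 0.4]
    - [[0, 0, 0], [0, 0, 0], 0]
    - [[0, 0, 0], [0, 0, 0], 0]
    - [[0, 0, 0], [0, 0, 0], 0]
    - [[0, 0, 0], [0, 0, 0], 0]

```text
clock: 12.15
eef_pos: [0.4652, 0.1236, 0.1306]
tool_rot: [0.055, 0.998, 0.001, 0.001]
ft_force: [-0.7, 2.3, 6.8]
grip_width: 0.0148
grasp_force: 59.8
```

drive_tool:
  increments:
    - [[-1, -8, 0], [0, 0, 0], 0]
    - [[-1, -12, 0], [0, 0, 0], 0]
    - [[-2, -15, 0], [0, 0, 0], 0]
    - [[-2, -15, 0], [0, 0, 0], 0]
    - [[-1, -15, 0], [0, 0, 0], 0]
    - [[-2, -15, 0], [0, 0, 0], 0]
    - [[0, 0, 0], [0, 0, 0], 0]
    - [[0, 0, 0], [0, 0, 0], 0]

```text
clock: 12.82
eef_pos: [0.4558, 0.0417, 0.1306]
tool_rot: [0.056, 0.998, -0.001, 0.001]
ft_force: [-0.7, -1.8, 6.7]
grip_width: 0.0147
grasp_force: 60.0
```

drive_tool:
  increments:
    - [[-1, -12, 0], [0, 0, 0], 0]
    - [[-2, -12, 0], [0, 0, 0], 0]
    - [[-1, -10, 0], [0, 0, 0], 0]
    - [[-1, -8, 0], [0, 0, 0], 0]
    - [[-1, -6, 0], [0, 0, 0], 0]
    - [[0, -3, 0], [0, 0, 0], 0]
    - [[0, 0, 0], [0, 0, 0], 0]

```text
clock: 13.4
eef_pos: [0.45, -0.0086, 0.1306]
tool_rot: [0.056, 0.998, -0.0, 0.001]
ft_force: [-0.9, 0.2, 7.1]
grip_width: 0.0147
grasp_force: 60.0
```

drive_tool:
  increments:
    - [[0, -3, 0], [0, 0, 0], 0]
    - [[-1, -3, 0], [0, 0, 0], 0]
    - [[0, 0, 0], [0, 0, 0], 0]
    - [[0, 0, 0], [0, 0, 0], 0]

```text
clock: 13.73
eef_pos: [0.4494, -0.0142, 0.1306]
tool_rot: [0.056, 0.998, 0.0, 0.001]
ft_force: [-1.1, -0.4, 7.4]
grip_width: 0.0148
grasp_force: 59.9
```

Now small steps until it reaches the stop.

drive_tool:
  increments:
    - [[0, -2, 0], [0, 0, 0], 0]
    - [[0, -2, 0], [0, 0, 0], 0]
    - [[0, 0, 0], [0, 0, 0], 0]
    - [[0, 0, 0], [0, 0, 0], 0]

```text
clock: 14.07
eef_pos: [0.4491, -0.0164, 0.1306]
tool_rot: [0.055, 0.998, 0.002, 0.001]
ft_force: [-1.1, 6.0, 7.4]
grip_width: 0.0153
grasp_force: 60.0
```

drive_tool:
  increments:
    - [[0, -2, 0], [0, 0, 0], 0]
    - [[0, 0, 0], [0, 0, 0], 0]
    - [[0, 0, 0], [0, 0, 0], 0]

```text
clock: 14.32
eef_pos: [0.4491, -0.0165, 0.1306]
tool_rot: [0.055, 0.999, 0.004, 0.001]
ft_force: [-0.4, 12.3, 7.3]
grip_width: 0.0143
grasp_force: 60.2
```

drive_tool:
  increments:
    - [[0, 0, 0], [0, 0, 0], 0.5]
    - [[0, 0, 0], [0, 0, 0], 0.5]
    - [[0, 0, 0], [0, 0, 0], 0.5]
    - [[0, 0, 0], [0, 0, 0], 0.5]
    - [[0, 0, 10], [0, 0, 0], 0.5]
    - [[0, 0, 30], [0, 0, 0], 0.5]
    - [[0, 0, 40], [0, 0, 0], 0.5]
    - [[0, 0, 40], [0, 0, 0], 0.5]

```text
clock: 14.98
eef_pos: [0.4471, -0.0203, 0.2497]
tool_rot: [0.056, 0.998, -0.0, -0.002]
ft_force: [1.3, -0.4, 0.4]
grip_width: 0.0426
grasp_force: 0.0
```

drive_tool:
  increments:
    - [[-20, 35, 5], [0, 0, 0], 0.5]
    - [[-20, 40, 5], [0, 0, 0], 0.5]
    - [[-20, 40, 0], [0, 0, 0], 0.5]
    - [[-20, 40, 0], [0, 0, 0], 0.5]
    - [[-20, 40, 0], [0, 0, 0], 0.5]
    - [[-10, 30, 0], [0, 0, 0], 0.5]
    - [[0, 0, 0], [0, 0, 0], 0.5]
    - [[0, 0, 0], [0, 0, 0], 0.5]

```text
clock: 15.65
eef_pos: [0.3434, 0.1948, 0.2588]
tool_rot: [0.053, 0.999, -0.0, 0.0]
ft_force: [0.8, -0.7, 0.0]
grip_width: 0.043
grasp_force: 0.0
```

```bash
python3 - <<'E'
from h import *
s=camera("side")["image"][110:270,220:400]; t=camera("top")["image"][110:270,180:360]
cv2.imwrite("pics/g1.png",np.hstack([cv2.resize(i,(400,356),interpolation=cv2.INTER_CUBIC) for i in (s,t)])[:,:,::-1])
E
```

```text
(no output)
```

View pics/g1.png

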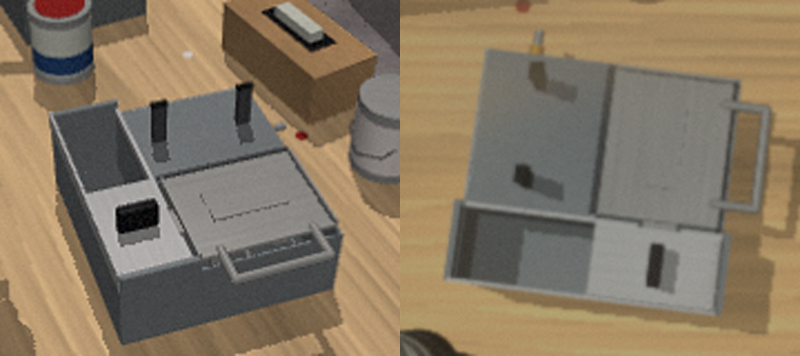

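The flap is flat on the rim. The cover is against the end frame over the tongue, with the block at top pixel (295,230), and the arm is clear.

```bash
python3 -c "
from workcell import job_done; print(job_done())"
```

```text
the job is handed in; nothing more can be done
None
```

I lowered the flap gently onto the rim and slid the cover home over its tongue until it hit the end stop; the arm is clear and the job was handed in at about 16 s, with no verdict returned.

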